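# Lantern off the locking hook

### The job

Take the lantern off the locking hook: with the lantern's own handle bar, press the hook's sprung keeper right back until the bar is clear of the lips, lift the lantern off, and stand it upright with its whole foot on the round cork mat. The hook is only plastic, so feel your way and never push or pull on it with more than 22 N; set the lantern down gently, and do not disturb the other things on the plank.

Things in the scene. Friction and masses are not known exactly. Their poses are not given: they have to be found in the camera images.
- rail: White hook rail, 300 mm long (along y), 46 mm high, hung on a nail on a dark wooden frame (posts at y = +-180 mm, tops 15 mm above the origin; rail top 23 mm above). Origin: middle of its front face, level with the prongs' upper edge; x points into the rail, away from the robot; z up; yaw varies. All x, y, z told for the hook are in this frame. The plastic hook breaks above 22 N.
- cradle (a point): Nominal rest of the bar on the white hook, x = -105 mm. Two prongs (8 mm wide, y = +-30, 52 mm free between them) stand out to -x; at each end a horn rises and a lip runs back over the prong (underside 15 mm, top 21 mm above it). The whole hook is set in or out along x by an unreported amount s, up to 16 mm either way; bar's free play: its centre from s - 18 to s + 18 mm of this point.
- keeper_mark (a point): Nominal nose of the grey keeper: two sprung tongues along the prongs' tops (to 14 mm high), behind the bar, closing the gap behind the lips so the bar cannot rise. The bar meets them s + 18 mm beyond the cradle point and pushes them to +x: they give at 3 N, 0.45 N/mm more, hard stop after 15 mm (9.8 N), then force climbs steeply. Friction on the prongs adds up to 4 N unless the bar is raised 2 to 5 mm.
- gap_mark (a point): Nominal way out (x = -75 mm): the bar can rise straight up behind the lips once its centre is 30 mm + s or more beyond the cradle point, i.e. keeper pressed 12 mm or more (8.4 N). As s is not reported, feel for it: press to 10 or 12 N (at its stop), lift straight up 28 to 50 mm (more jams the cap under the prongs), then draw off to -x. Behind the bar 80 mm are free between the prongs for a finger.
- lantern_bar (a point): Middle of the straight steel bar on top of the lantern's rigid wire handle: grip it from above, between the prongs. Bar 8 mm thick, 90 mm long, along the lantern's y (parallel to the rail at the start), 185 mm above the lantern's underside; handle legs at its ends, domed cap from 63 mm below it. At the start it lies on the prongs, within 2 mm of x = -105 and y = 0 in the rail's frame.
- lantern_mid (a point): Centre of the green battery lantern, on its axis 95 mm above the underside. Round foot 80 mm across, whole lantern 189 mm high, about 0.28 kg (0.22 to 0.34). Axes: z up, y along the handle's bar. The handle does not fold.
- mat: Round cork mat, 124 mm across, 4 mm thick, lying fixed on the plank (plank top at z = 20 mm) in front of the frame, to one side of the lantern or the other; origin at the centre of its underside, its top at z = 24 mm.
- pillbox: Round white plastic box with hinged lid, 98 mm across, 52 mm high, on the other side from the mat; a bystander to leave alone; origin under its middle, on the plank.
- hairbrush: Steel hairbrush lying on the plank, 210 mm long, 30 mm high; a bystander to leave alone; origin under its middle, on the plank.
- tumbler: Glass tumbler, 70 mm across, 90 mm high, upright; a bystander to leave alone; origin under its middle, on the plank.
- torch: Battery torch lying on the plank, 155 mm long, 44 mm high; a bystander to leave alone; origin under its middle, on the plank.
- clock: White alarm clock, 50 x 100 x 75 mm; a bystander to leave alone; origin under its middle, on the plank.
- creamjar: White cream jar with lid, 60 mm across, 50 mm high; a bystander to leave alone; origin under its middle, on the plank.
Mind the look-alikes: they are no part of the job. Of the things that look like the part that bears lantern_bar, the middle-sized one is meant.

How it is judged:
By the outcome, as a careful person would: the job done as asked, in the order asked, and still so for the second after the job is handed in, with the robot touching nothing.
It also fails if it takes over 64 s, if anything falls off the work surface, if the arm or the gripper's body presses on something with over 40 N, if the wrist force passes 120 N, or if a joint passes its speed limit or range.

### The arm

A 7-joint arm with a two-finger parallel gripper is mounted at the origin on the work surface. World frame = base frame: x ahead of the robot, y to its left, z up, the work surface at z = 0. Lengths are in m, angles in degrees, forces in N, time in s.
With the tool pointing down it reaches from about 0.425 to 0.875 m from the base axis. Payload 4.7 kg.
Tool frame: the origin (TCP) lies between the finger pads; the fingertips stand 22 mm ahead of it and the grasp point (between the pads) lies 3 mm ahead of it; z points along the fingers, y is the direction in which the jaws open and shut (so a half turn about z gives the same grasp; the last joint's range is limited). The gripper opens to 85 mm and grips with 20 to 120 N. Pads are 22 mm wide; open, the fingers measure 114 mm over their backs; the gripper's body (76 mm by 85 mm) begins 54 mm behind the grasp point. The pads swing forward as they close: fully open they stand 13 mm farther back than shut.
Start: joints at [-73.276, 18.392, -4.016, 83.108, 1.295, 78.541, -3.26], TCP at [0.178, 0.625, 0.217] pointing down, gripper open.
Joint ranges: [-163.93, 163.93], [-17.29, 119.83], [-79.2, 71.16], [3.27, 140.29], [-89.18, 269.18], [5.43, 117.66], [-154.24, 154.24]. Speed limits (degrees/s): [147.25, 147.25, 180, 180, 180, 180, 180].

### API

Orientations are given as a 3x3 rotation matrix whose columns are the frame's x, y, z axes.
In Python, from station import bot gives the robot as it stands. The module is installed in compiled form; this text tells all that it offers.
- The arm moves only by the shell command python3 -m creep 'ROWS' [FORCE]. ROWS is a JSON object of lists of equal length, an entry for each row: "translation": the shift along the tool's x, y, z in mm, a list of three; "delta_rot": the turn, a rotation vector about the tool's x, y, z in rad, a list of three; "fingers": the opening, from 0 (shut) to 1 (fully open). In form: {"translation": [[tx, ty, tz], ...], "delta_rot": [[rx, ry, rz], ...], "fingers": [fingers, ...]}. A call has 1 to 12 rows; each row is the pose to reach, as a shift and turn from the pose commanded when the call began, along the tool's axes at that moment; what a row does not reach only later rows make up. A row lasts 1/12 s, in which the tool goes at most 41.7 mm and 7.16 degrees, less where a joint would pass 70% of its speed; a pose out of reach is approached as far as the arm can. A call with a gripper value outside its range is refused whole. The fingers move at their own pace and stop on an object; FORCE is the grip in N (left out, the last holds). Time passes only in rows, so rows that repeat a pose let the fingers close. It gives the time, the measured TCP pose, the force and the opening at its end, in the units of the state.
- bot.observe(): the state, without advancing time (a new reading comes with each control period).
- bot.read_camera(name): name is "scene" or "top" or "wrist"; returns (picture, depth): 480x640x3 uint8, red, green, blue; 480x640 float32, m along the optical axis (not along the pixel's ray), 0 where there is no reading.
- bot.camera_params(name): a dict with "K" (3x3 intrinsics, pixels), "pose" (4x4, takes a point from camera to world coordinates). Camera axes: x right, y down, z forward; pixel columns grow to the right and rows downward; lengths in m; the calibration is good to about 2 mm. A picture is of the moment at which its call begins: read the wrist's pose just before it. camera_params takes no time and is no camera call; for the wrist camera it gives the pose at the moment of the call.
- bot.hand_in(): hands the job in, once; it reports no verdict.
Trained networks look in the newest picture that a camera, given by its name, has taken for a name from the list of things; names that differ only in an ending like _2 or _b are one class to them, and where a whole thing is asked for, a point or a joint stands for the part that bears it (a point fixed in the world has none). Each returns a list of dicts, best first, with "score" (0 to 1); they miss things now and then, are a little off and sometimes report something else, mostly with a low value. They report only what shows in the picture. A call takes as long as a camera call. They do not tell look-alikes from the thing itself.
- bot.recognise(camera, query): "position" ([x, y, z] in m, in world coordinates, good to about 4 mm: the middle of the surface that is visible of it).
- bot.trace(camera, query): "mask" (480x640 bool, what is visible of it).
- bot.landmark_of(camera, query): "position" ([x, y, z] in m, in world coordinates, good to about 4 mm: a listed point, or the origin of a listed thing).
The state is a dict: "time_s": time; "joints": joint angles; "joint_vel": joint speeds; "effort": joint torques, N m; "tool_pos": TCP position; "eef_rot": TCP orientation; "ft_force": force on the tool from outside, world axes, zero at the start; "moment": the same for the moment, N m; "opening": finger opening in m.
Only numpy, scipy, OpenCV 4.12 (cv2) and the standard library are available. Lean on these libraries where they do the work, as an engineer would, in place of code of your own. Each camera call takes 0.05 s, during which the arm holds its last target. There are 200 camera calls.

## Working session

There is one attempt and no reset: what is moved stays moved. The work goes in short steps, Python scripts to look and compute and a shell command to move; the robot and the scene stay as the last step left them, time stands still between calls to the robot, and variables do not carry over. Pictures are saved under pics/ and viewed, about 8 in all and at most 12, crops included, and the job is handed in when it is done.

```bash
mkdir -p pics
python3 - <<'E'
from station import bot
import cv2, numpy as np
o=bot.observe();print({k:np.round(v,3).tolist() for k,v in o.items()})
ims=[]
for c in ("scene","top"):
    p,d=bot.read_camera(c); ims.append(p); cv2.imwrite(f"pics/{c}0.png",p[:,:,::-1])
    for q in ("rail","lantern_mid","lantern_bar","cradle","gap_mark","mat","pillbox","tumbler","torch","clock","creamjar","hairbrush"):
        for r in bot.landmark_of(c,q)[:3]: print(c,q,round(r['score'],2),np.round(r['position'],3))
E
```

```text
{'time_s': 0.0, 'joints': [-73.275, 18.438, -4.014, 83.175, 1.296, 78.541, -3.26], 'joint_vel': [-0.02, 0.03, -0.012, 0.069, 0.059, -0.006, 0.024], 'effort': [-0.0, -49.358, -0.382, -31.433, 0.013, 0.011, -0.0], 'tool_pos': [0.178, 0.625, 0.216], 'eef_rot': [[-0.962, 0.274, -0.0], [0.274, 0.962, -0.002], [-0.0, -0.002, -1.0]], 'ft_force': [0.56, -0.845, -0.743], 'moment': [0.021, -0.008, -0.027], 'opening': 0.085}
scene rail 0.69 [ 0.665 -0.059  0.25 ]
scene lantern_mid 0.9 [ 0.232 -0.335  0.073]
scene lantern_mid 0.74 [ 0.286 -0.199  0.133]
scene lantern_mid 0.64 [ 0.561 -0.069  0.166]
scene lantern_bar 0.86 [ 0.56  -0.075  0.254]
scene lantern_bar 0.72 [ 0.221 -0.334  0.14 ]
scene lantern_bar 0.56 [ 0.286 -0.195  0.25 ]
scene cradle 0.56 [ 0.561 -0.071  0.249]
scene gap_mark 0.8 [ 0.591 -0.067  0.27 ]
scene mat 0.66 [0.457 0.262 0.02 ]
scene pillbox 0.92 [ 0.452 -0.254  0.019]
scene tumbler 0.6 [0.623 0.319 0.018]
scene torch 0.93 [ 0.628 -0.329  0.014]
scene torch 0.59 [0.548 0.442 0.017]
scene clock 0.92 [0.546 0.443 0.017]
scene creamjar 0.98 [ 0.546 -0.431  0.022]
scene creamja
[... 169 characters left out ...]
 0.559 -0.073  0.17 ]
top lantern_mid 0.6 [ 0.281 -0.195  0.132]
top lantern_mid 0.56 [ 0.225 -0.334  0.068]
top lantern_bar 0.72 [ 0.287 -0.201  0.256]
top lantern_bar 0.66 [ 0.227 -0.337  0.142]
top lantern_bar 0.65 [ 0.56  -0.073  0.256]
top cradle 0.64 [ 0.56  -0.075  0.249]
top gap_mark 0.74 [ 0.59  -0.063  0.267]
top mat 0.64 [0.456 0.258 0.02 ]
top pillbox 0.77 [ 0.45  -0.253  0.019]
top tumbler 0.79 [0.622 0.315 0.023]
top torch 0.58 [ 0.629 -0.33   0.019]
top clock 0.92 [0.553 0.449 0.018]
top clock 0.38 [ 0.561 -0.077  0.253]
top creamjar 0.59 [ 0.54  -0.431  0.021]
top creamjar 0.48 [0.442 0.017 0.018]
top creamjar 0.36 [ 0.667 -0.054  0.252]
top hairbrush 0.62 [0.442 0.018 0.019]
```

View pics/scene0.png

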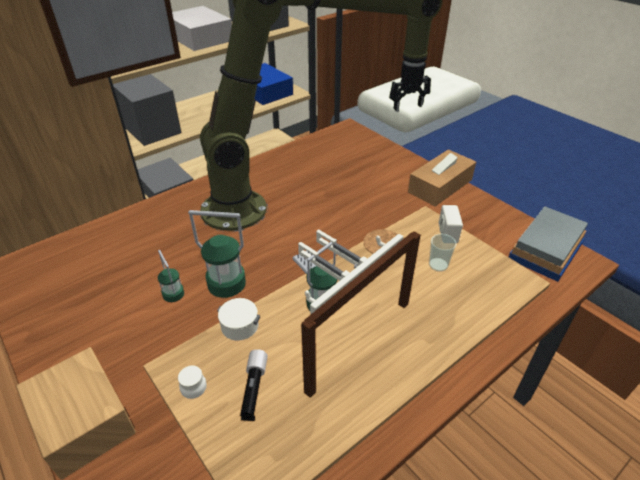

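View pics/top0.png

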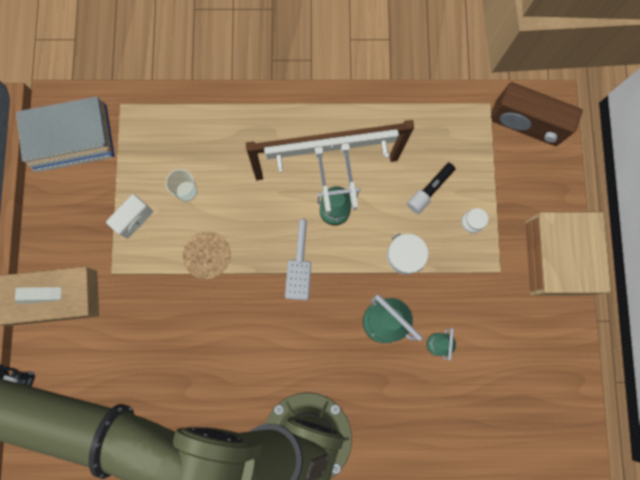

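The hanging lantern (top view about 335,205) is the middle-sized one. The mat is at about (207,255), on the +y side, and the rail yaw is about 8°. Next I'll write a helper and move above the bar.

```bash
cat > h.py <<'E'
from station import bot
import numpy as np, cv2
from scipy.spatial.transform import Rotation as R
def Rt(yaw):  # tool down, tool y at azimuth yaw (deg)
    a=np.radians(yaw); y=np.array([np.cos(a),np.sin(a),0]); z=np.array([0,0,-1.]); return np.c_[np.cross(y,z),y,z]
def go(pos,yaw,base=None,byaw=None):
    o=bot.observe(); P=np.array(o['tool_pos'] if base is None else base); M=np.array(o['eef_rot']) if byaw is None else Rt(byaw)
    print('t mm',np.round(M.T@(np.array(pos)-P)*1000,1),'rot',np.round(R.from_matrix(M.T@Rt(yaw)).as_rotvec(),3))
def st():
    o=bot.observe(); print({k:np.round(o[k],4).tolist() for k in('time_s','tool_pos','ft_force','opening','joints')})
E
python3 - <<'E'
from h import *
for c in("scene","top"):
    p,d=bot.read_camera(c); r=bot.trace(c,"rail")
    m=r[0]["mask"]&(d>0); cp=bot.camera_params(c); v,u=np.nonzero(m); z=d[m]
    X=(np.linalg.inv(cp["K"])@np.c_[u,v,np.ones(len(u))].T*z).T@cp["pose"][:3,:3].T+cp["pose"][:3,3]
    t=X[X[:,2]>np.percentile(X[:,2],95)-0.006] ; print(c,r[0]['score'],len(X),len(t),t.mean(0),X.min(0),X.max(0))
    (cx,cy),(w,h),a=cv2.minAreaRect(t[:,:2].astype(np.float32)*1000); print(cx,cy,w,h,a)
    e=np.linalg.svd(t[:,:2]-t[:,:2].mean(0))[2][0]; print('yaw',np.degrees(np.arctan2(-e[0],e[1])))
go([.42,.35,.40],40)
E
```

```text
scene 0.74 638 313 [0.55119619 0.43830297 0.09382221] [ 4.97402428e-01  3.90983125e-01 -4.07319776e-04] [0.60134758 0.55855744 0.09926564]
548.7296142578125 438.73516845703125 50.47624969482422 101.07543182373047 49.29767990112305
yaw -132.6042616085697
top 0.87 4198 1152 [ 0.6527579  -0.05835179  0.27279214] [ 0.51219715 -0.28883678  0.0120438 ] [0.81874303 0.16467118 0.28126936]
604.788330078125 -63.273193359375 178.45346069335938 376.6070251464844 7.323389530181885
yaw 8.394264060810208
t mm [-307.9 -198.3 -183. ] rot [0.    0.    0.595]
```

```bash
python3 -m creep '{"translation":[[0,0,-40],[-25,-15,-80],[-60,-40,-110],[-308,-198,-183],[-308,-198,-183],[-308,-198,-183],[-308,-198,-183],[-308,-198,-183],[-308,-198,-183],[-308,-198,-183],[-308,-198,-183],[-308,-198,-183]],"delta_rot":[[0,0,0],[0,0,0.1],[0,0,0.2],[0,0,0.3],[0,0,0.4],[0,0,0.5],[0,0,0.595],[0,0,0.595],[0,0,0.595],[0,0,0.595],[0,0,0.595],[0,0,0.595]],"fingers":[1,1,1,1,1,1,1,1,1,1,1,1]}' 40; python3 -c "
from h import *
go([.56,-.073,.39],8.3)"
```

```text
time_s: 2.5
tool_pos: [0.426, 0.3436, 0.4027]
eef_rot: [[-0.633, 0.774, 0.005], [0.774, 0.633, 0.0], [-0.003, 0.004, -1.0]]
ft_force: [-0.1, -0.4, -0.3]
opening: 0.0855
t mm [-407.2 -160.2   13.3] rot [0.005 0.002 0.541]
```

```bash
python3 -m creep '{"translation":[[-40,-16,0],[-80,-32,0],[-120,-48,0],[-160,-64,0],[-200,-80,0],[-240,-96,5],[-280,-112,10],[-320,-128,13],[-360,-144,13],[-407,-160,13],[-407,-160,13],[-407,-160,13]],"delta_rot":[[0,0,0.06],[0,0,0.12],[0,0,0.18],[0,0,0.24],[0,0,0.3],[0,0,0.36],[0,0,0.42],[0,0,0.48],[0,0,0.54],[0.005,0.002,0.541],[0.005,0.002,0.541],[0.005,0.002,0.541]],"fingers":[1,1,1,1,1,1,1,1,1,1,1,1]}'
python3 - <<'E'
from h import *
p,d=bot.read_camera("wrist"); cv2.imwrite("pics/w1.png",p[:,:,::-1])
st()
for q in("lantern_bar","cradle","keeper_mark","gap_mark","rail"):
    for r in bot.landmark_of("wrist",q)[:2]: print(q,round(r['score'],2),np.round(r['position'],4))
E
```

```text
time_s: 3.5
tool_pos: [0.5594, -0.0711, 0.3869]
eef_rot: [[-0.147, 0.989, -0.005], [0.989, 0.147, -0.004], [-0.003, -0.005, -1.0]]
ft_force: [-1.5, 0.4, -0.4]
opening: 0.0854
{'time_s': 3.55, 'tool_pos': [0.5592, -0.0674, 0.3868], 'ft_force': [0.7727, 0.7122, 0.7306], 'opening': 0.0855, 'joints': [-29.0052, 6.8834, 37.4173, 79.3255, -4.0757, 95.488, 16.5015]}
lantern_bar 0.8 [ 0.2301 -0.336   0.1392]
lantern_bar 0.65 [ 0.5593 -0.0725  0.2559]
cradle 0.39 [ 0.6286 -0.3255  0.0187]
gap_mark 0.61 [ 0.627  -0.3248  0.0182]
rail 0.7 [ 0.6657 -0.0617  0.2519]
rail 0.59 [ 0.5383 -0.4366  0.0199]
```

View pics/w1.png

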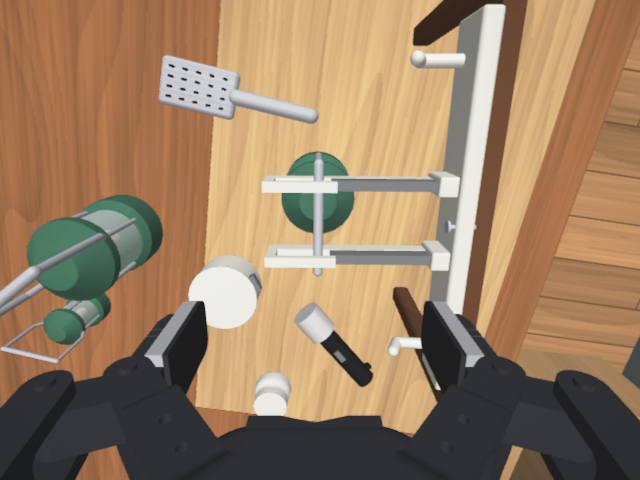

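The wrist view shows the bar running vertically at column 318, rows 155–272. The prongs are at rows 185 and 255, the lips end at about column 337, and the keeper is grey behind them. Now I'll measure the bar by depth.

Run:
```python
from h import *
p,d=bot.read_camera("wrist"); cp=bot.camera_params("wrist"); st()
def X(u,v): return cp["pose"][:3,:3]@(np.linalg.inv(cp["K"])@[u,v,1]*d[v,u])+cp["pose"][:3,3]
cv2.imwrite("pics/w2.png",p[:,:,::-1])
for v in range(200,245,8):
    us=[u for u in range(295,345) if d[v,u]>0 and abs(X(u,v)[2]-.257)<.012]
    if us: q=np.mean([X(u,v) for u in us],0); print(v,us[0],us[-1],np.round(q,4))
for v in (182,186,190,248,252,256,260):
    r=[(u,X(u,v)) for u in range(255,450,1) if d[v,u]>0]
    print(v,[(u,round(x[2],3)) for u,x in r[::6]])
    l=[x for u,x in r if .266<x[2]<.28 and u<360]
    if l: print('  lip',np.round(l[0],4),np.round(l[-1],4))
```

```text
{'time_s': 3.85, 'tool_pos': [0.5591, -0.0625, 0.3871], 'ft_force': [0.2868, -0.2492, -1.074], 'opening': 0.0853, 'joints': [-29.2613, 6.767, 37.1564, 79.3836, -4.0912, 95.4995, 16.5101]}
200 336 344 [ 0.5749 -0.0398  0.2645]
208 312 321 [ 0.5583 -0.0504  0.2582]
216 312 321 [ 0.5594 -0.0568  0.2583]
224 311 320 [ 0.5597 -0.0636  0.2578]
232 311 320 [ 0.5608 -0.0702  0.258 ]
240 311 320 [ 0.5619 -0.0768  0.2583]
182 [(255, np.float64(0.02)), (261, np.float64(0.021)), (267, np.float64(0.018)), (273, np.float64(0.02)), (280, np.float64(0.022)), (286, np.float64(0.101)), (292, np.float64(0.172)), (298, np.float64(0.176)), (304, np.float64(0.178)), (310, np.float64(0.177)), (316, np.float64(0.26)), (322, np.float64(0.254)), (328, np.float64(0.177)), (334, np.float64(0.175)), (342, np.float64(0.169)), (348, np.float64(0.019)), (354, np.float64(0.019)), (360, np.float64(0.019)), (366, np.float64(0.018)), (372, np.float64(0.02)), (378, np.float64(0.019)), (384, np.float64(0.021)), (390, np.float64(0.021)), (396, np.float64(0.019)), (402, np.float64(0.02)), (408, np.float64(0.021)), (414, np
[... 4580 characters left out ...]
, (291, np.float64(0.251)), (297, np.float64(0.251)), (303, np.float64(0.251)), (309, np.float64(0.251)), (315, np.float64(0.259)), (321, np.float64(0.25)), (327, np.float64(0.251)), (333, np.float64(0.252)), (339, np.float64(0.25)), (345, np.float64(0.251)), (351, np.float64(0.25)), (357, np.float64(0.248)), (363, np.float64(0.248)), (369, np.float64(0.248)), (375, np.float64(0.249)), (381, np.float64(0.248)), (387, np.float64(0.248)), (393, np.float64(0.247)), (399, np.float64(0.247)), (405, np.float64(0.247)), (411, np.float64(0.247)), (417, np.float64(0.247)), (423, np.float64(0.251)), (429, np.float64(0.257)), (435, np.float64(0.256)), (441, np.float64(0.256)), (448, np.float64(0.272))]
```

```bash
python3 -m creep '{"translation":[[0,0,0],[0,0,0],[0,0,0]],"delta_rot":[[0,0,0],[0,0,0],[0,0,0]],"fingers":[1,1,1]}'; python3 -c "
from h import *
go([.5605,-.0705,.2575],8)"
```

```text
time_s: 4.1
tool_pos: [0.5591, -0.064, 0.3872]
eef_rot: [[-0.157, 0.988, -0.005], [0.988, 0.157, 0.0], [0.001, -0.005, -1.0]]
ft_force: [0.7, -0.1, 0.6]
opening: 0.0853
t mm [ -6.8   1.  129.6] rot [-0.005 -0.001  0.018]
```

```bash
python3 -m creep '{"translation":[[-7,1,20],[-7,1,40],[-7,1,60],[-7,1,75],[-7,1,85],[-7,1,90],[-7,1,90],[-7,1,90]],"delta_rot":[[-0.005,-0.001,0.018],[-0.005,-0.001,0.018],[-0.005,-0.001,0.018],[-0.005,-0.001,0.018],[-0.005,-0.001,0.018],[-0.005,-0.001,0.018],[-0.005,-0.001,0.018],[-0.005,-0.001,0.018]],"fingers":[1,1,1,1,1,1,1,1]}'
python3 - <<'E'
from h import *
p,d=bot.read_camera("wrist"); cv2.imwrite("pics/w3.png",p[:,:,::-1]); st()
for q in("lantern_bar","cradle"):
    for r in bot.landmark_of("wrist",q)[:2]: print(q,round(r['score'],2),np.round(r['position'],4))
go([.5605,-.0705,.2575],8)
E
```

```text
time_s: 4.77
tool_pos: [0.5611, -0.0712, 0.2977]
eef_rot: [[-0.139, 0.99, 0.001], [0.99, 0.139, -0.001], [-0.001, 0.001, -1.0]]
ft_force: [0.9, -0.2, 0.4]
opening: 0.0854
{'time_s': 4.8167, 'tool_pos': [0.5613, -0.0713, 0.2981], 'ft_force': [-0.167, -0.596, -0.0142], 'opening': 0.0852, 'joints': [-29.0348, 6.8417, 37.1778, 89.2977, -4.1269, 85.169, 16.2525]}
lantern_bar 0.92 [ 0.5611 -0.0695  0.2562]
lantern_bar 0.4 [ 0.5419 -0.4335  0.0161]
t mm [ 1.  -0.8 40.6] rot [ 0.002  0.001 -0.001]
```

View pics/w3.png

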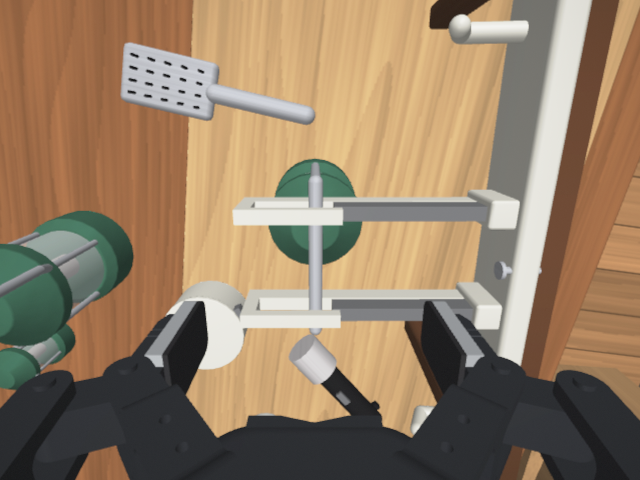

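The bar lies straight between the open fingers at column 315, with the prongs on either side. Now I'll descend and grip.

```bash
python3 -m creep '{"translation":[[1,-1,10],[1,-1,20],[1,-1,30],[1,-1,36],[1,-1,40],[1,-1,40],[1,-1,40]],"delta_rot":[[0,0,0],[0,0,0],[0,0,0],[0,0,0],[0,0,0],[0,0,0],[0,0,0]],"fingers":[1,1,1,1,1,1,1]}' && python3 -m creep '{"translation":[[0,0,0],[0,0,0],[0,0,0],[0,0,0],[0,0,0],[0,0,0],[0,0,0],[0,0,0]],"delta_rot":[[0,0,0],[0,0,0],[0,0,0],[0,0,0],[0,0,0],[0,0,0],[0,0,0],[0,0,0]],"fingers":[0.8,0.6,0.4,0.25,0.1,0,0,0]}' 60
```

```text
time_s: 5.5
tool_pos: [0.5596, -0.0704, 0.2568]
eef_rot: [[-0.139, 0.99, -0.001], [0.99, 0.139, -0.001], [-0.0, -0.001, -1.0]]
ft_force: [0.5, -0.3, -0.2]
opening: 0.0855
time_s: 6.17
tool_pos: [0.5597, -0.0704, 0.257]
eef_rot: [[-0.139, 0.99, -0.0], [0.99, 0.139, -0.0], [-0.0, -0.0, -1.0]]
ft_force: [-1.4, 0.5, -0.1]
opening: -0.0
```

Run:
```python
from h import *
a,_=bot.read_camera("wrist"); st(); b,_=bot.read_camera("scene"); t,_=bot.read_camera("top")
b=cv2.resize(b[180:340,250:450],(500,400)); t=cv2.resize(t[110:240,240:430],(500,342))
im=np.zeros((600,800,3),np.uint8); im[:300,:400]=cv2.resize(a,(400,300)); im[:300,400:]=cv2.resize(b,(400,300)); im[300:,:400]=cv2.resize(t,(400,300))
cv2.imwrite("pics/m4.png",im[:,:,::-1])
print([ (round(r['score'],2),np.round(r['position'],4)) for r in bot.landmark_of("wrist","lantern_bar")[:2]])
```

```text
{'time_s': 6.2167, 'tool_pos': [0.5596, -0.0704, 0.257], 'ft_force': [-0.368, 0.7529, -0.5543], 'opening': 0.0003, 'joints': [-28.9874, 7.425, 37.0099, 93.3914, -4.4935, 80.7021, 16.485]}
[(0.65, array([ 0.5599, -0.0727,  0.2548]))]
```

View pics/m4.png

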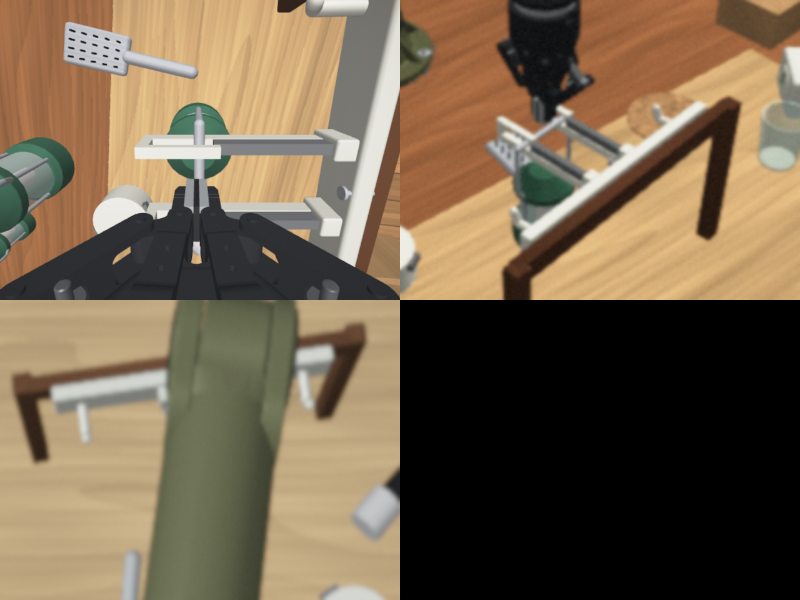

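Run:
```python
from h import *
a,d=bot.read_camera("wrist")
cv2.imwrite("pics/w5.png",cv2.resize(a[150:420,200:440],None,fx=2.2,fy=2.2,interpolation=2)[:,:,::-1])
```

```text
(no output)
```

View pics/w5.png

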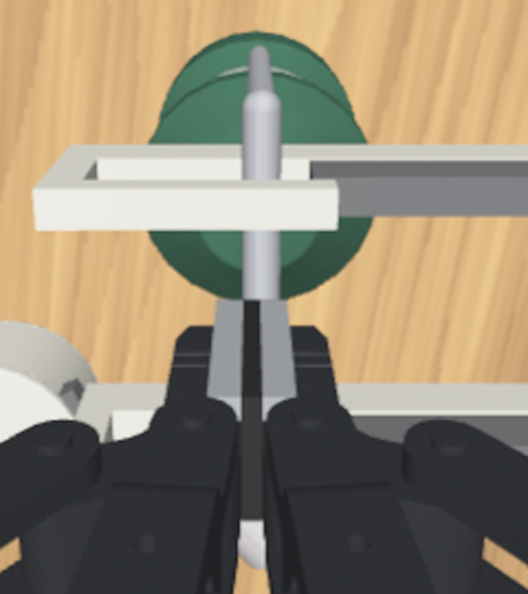

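Run:
```python
from h import *
p,d=bot.read_camera("wrist"); cp=bot.camera_params("wrist"); print(np.round(cp["pose"],3).tolist()); st()
def X(u,v): return np.round(cp["pose"][:3,:3]@(np.linalg.inv(cp["K"])@[u,v,1]*d[v,u])+cp["pose"][:3,3],4) if d[v,u]>0 else None
for u,v in[(319,200),(319,240),(319,270),(319,280),(304,290),(304,300),(304,325),(325,290),(325,325),(314,290),(314,300),(314,330),(314,370),(314,395),(290,320)]: print(u,v,p[v,u],X(u,v))
T=np.linalg.inv(cp["pose"]); o=bot.observe(); P=np.array(o["tool_pos"])
for dz in(0,-.003,-.022): 
  q=T[:3,:3]@(P+[0,0,dz])+T[:3,3]; k=cp["K"]@q; print(dz,k[:2]/k[2])
```

```text
[[0.99, 0.134, 0.04, 0.549], [0.14, -0.946, -0.294, 0.007], [-0.001, 0.297, -0.955, 0.414], [0.0, 0.0, 0.0, 1.0]]
{'time_s': 6.4667, 'tool_pos': [0.5596, -0.0704, 0.257], 'ft_force': [-0.222, 0.4084, -0.6077], 'opening': 0.0001, 'joints': [-28.9875, 7.4254, 37.011, 93.3918, -4.4956, 80.7011, 16.483]}
319 200 [207 209 215] [ 0.5553 -0.0252  0.2574]
319 240 [235 234 229] [ 0.557  -0.0383  0.2727]
319 270 [201 203 208] [ 0.5599 -0.057   0.2585]
319 280 [200 203 208] [ 0.5606 -0.0619  0.2585]
304 290 [152 155 158] [ 0.5537 -0.0578  0.2795]
304 300 [152 155 158] [ 0.5539 -0.0574  0.2888]
304 325 [151 154 157] [ 0.5544 -0.0579  0.3056]
325 290 [151 154 157] [ 0.5621 -0.057   0.2787]
325 325 [152 155 158] [ 0.5611 -0.0558  0.3075]
314 290 [43 43 44] [ 0.5577 -0.0571  0.2797]
314 300 [42 42 43] [ 0.5577 -0.0574  0.2878]
314 330 [53 51 54] [ 0.5578 -0.0578  0.3081]
314 370 [59 59 62] [ 0.5598 -0.0723  0.3091]
314 395 [207 205 205] [ 0.5905 -0.2912  0.0637]
290 320 [47 48 52] [ 0.5497 -0.0627  0.2954]
0 [314.30131475 294.83180917]
-0.003 [314.30251016 291.99343902]
-0.022 [314.30926126 275.96368133]
```

Run:
```python
from h import *
p,d=bot.read_camera("wrist"); cp=bot.camera_params("wrist")
def X(u,v,d=d,cp=cp): return cp["pose"][:3,:3]@(np.linalg.inv(cp["K"])@[u,v,1]*d[v,u])+cp["pose"][:3,3]
for v in range(280,296,2): print(v,[ (u,np.round(X(u,v),3).tolist()) for u in(300,304,325)])
p,d=bot.read_camera("scene"); cs=bot.camera_params("scene")
P=np.array(bot.observe()["tool_pos"])
v,u=np.nonzero(d>0); Y=(np.linalg.inv(cs["K"])@np.c_[u,v,np.ones(len(u))].T*d[v,u]).T@cs["pose"][:3,:3].T+cs["pose"][:3,3]
m=(np.hypot(Y[:,0]-.5596,Y[:,1]+.0704)<.022)&(Y[:,2]>.2); 
for r in range(v[m].min(),v[m].max()+1): 
  k=m&(v==r); 
  if k.any(): print(r,u[k].min(),u[k].max(),np.round(Y[k].mean(0),3),p[v[k],u[k]].mean(0).round())
```

```text
280 [(300, [0.554, -0.1, 0.176]), (304, [0.556, -0.099, 0.179]), (325, [0.563, -0.062, 0.258])]
282 [(300, [0.554, -0.102, 0.175]), (304, [0.557, -0.102, 0.175]), (325, [0.564, -0.063, 0.258])]
284 [(300, [0.554, -0.105, 0.173]), (304, [0.557, -0.104, 0.173]), (325, [0.564, -0.064, 0.257])]
286 [(300, [0.552, -0.059, 0.273]), (304, [0.554, -0.058, 0.274]), (325, [0.562, -0.057, 0.275])]
288 [(300, [0.552, -0.058, 0.278]), (304, [0.554, -0.058, 0.277]), (325, [0.562, -0.057, 0.277])]
290 [(300, [0.552, -0.058, 0.28]), (304, [0.554, -0.058, 0.279]), (325, [0.562, -0.057, 0.279])]
292 [(300, [0.552, -0.058, 0.282]), (304, [0.554, -0.058, 0.281]), (325, [0.562, -0.057, 0.281])]
294 [(300, [0.552, -0.058, 0.282]), (304, [0.554, -0.058, 0.283]), (325, [0.562, -0.057, 0.282])]
69 323 332 [ 0.553 -0.055  0.67 ] [73. 75. 51.]
70 319 334 [ 0.556 -0.059  0.67 ] [81. 84. 56.]
71 315 334 [ 0.557 -0.066  0.671] [85. 87. 59.]
72 311 335 [ 0.559 -0.07   0.671] [86. 88. 59.]
73 311 335 [ 0.562 -0.072  0.67 ] [90. 93. 62.]
74 312 335 [ 0.566 -0.074  0.67 ] [91. 93. 63.]
75 313 335 [ 0.568 -0.075  0.66
[... 2182 characters left out ...]
.565 -0.075  0.287] [58. 56. 55.]
241 316 330 [ 0.565 -0.075  0.284] [62. 60. 59.]
242 316 326 [ 0.565 -0.079  0.283] [60. 59. 56.]
243 316 328 [ 0.563 -0.075  0.276] [85. 81. 78.]
244 318 329 [ 0.562 -0.07   0.27 ] [116. 116. 114.]
245 319 329 [ 0.561 -0.067  0.265] [137. 134. 132.]
246 323 328 [ 0.559 -0.061  0.257] [168. 167. 164.]
247 322 328 [ 0.56  -0.062  0.255] [162. 160. 158.]
248 320 331 [ 0.562 -0.066  0.256] [165. 158. 151.]
249 319 329 [ 0.56  -0.07   0.254] [169. 160. 154.]
250 317 322 [ 0.562 -0.081  0.258] [175. 164. 158.]
251 316 321 [ 0.562 -0.084  0.257] [182. 175. 168.]
252 318 320 [ 0.564 -0.084  0.255] [170. 169. 167.]
253 318 318 [ 0.564 -0.087  0.254] [170. 170. 165.]
```

Both cameras put the shut fingertips at z ≈ 0.273. That is about 38 mm higher than the reported pose implies, so the fingers shut above the bar without touching it. I'll trust the cameras: open, go down 38 mm more and shift 2 mm in +x.

```bash
python3 -m creep '{"translation":[[0,0,0],[0,0,0],[0,0,0],[0,0,0],[0,1,0],[0,2,0],[0,2,5],[0,2,10],[0,2,15],[0,2,20],[0,2,20],[0,2,20]],"delta_rot":[[0,0,0],[0,0,0],[0,0,0],[0,0,0],[0,0,0],[0,0,0],[0,0,0],[0,0,0],[0,0,0],[0,0,0],[0,0,0],[0,0,0]],"fingers":[1,1,1,1,1,1,1,1,1,1,1,1]}'; python3 -m creep '{"translation":[[0,0,4],[0,0,8],[0,0,12],[0,0,15],[0,0,18],[0,0,18]],"delta_rot":[[0,0,0],[0,0,0],[0,0,0],[0,0,0],[0,0,0],[0,0,0]],"fingers":[1,1,1,1,1,1]}'
python3 - <<'E'
from h import *
p,d=bot.read_camera("wrist"); st(); cv2.imwrite("pics/w6.png",p[:,:,::-1])
E
```

```text
time_s: 7.57
tool_pos: [0.5613, -0.0701, 0.2364]
eef_rot: [[-0.139, 0.99, -0.001], [0.99, 0.139, -0.001], [-0.0, -0.001, -1.0]]
ft_force: [0.2, 0.5, -0.0]
opening: 0.0855
time_s: 8.07
tool_pos: [0.5612, -0.0701, 0.2182]
eef_rot: [[-0.139, 0.99, -0.001], [0.99, 0.139, -0.001], [-0.0, -0.001, -1.0]]
ft_force: [0.7, 0.1, 1.2]
opening: 0.0853
{'time_s': 8.1167, 'tool_pos': [0.5614, -0.0701, 0.2186], 'ft_force': [0.4357, 0.5807, -0.1761], 'opening': 0.0855, 'joints': [-28.638, 8.8678, 36.9114, 96.4566, -5.4283, 76.5368, 17.1799]}
```

View pics/w6.png

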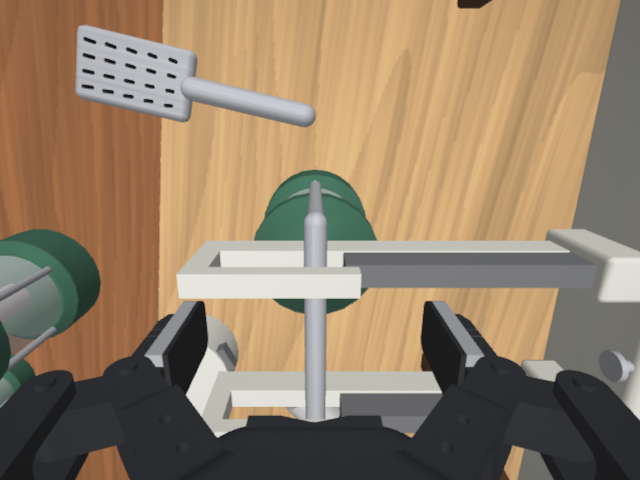

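The open fingers now straddle the bar (column 315) between the prongs. Closing.

```bash
python3 -m creep '{"translation":[[0,0,0],[0,0,0],[0,0,0],[0,0,0],[0,0,0],[0,0,0],[0,0,0],[0,0,0]],"delta_rot":[[0,0,0],[0,0,0],[0,0,0],[0,0,0],[0,0,0],[0,0,0],[0,0,0],[0,0,0]],"fingers":[0.7,0.4,0.2,0.1,0,0,0,0]}' 60
```

```text
time_s: 8.78
tool_pos: [0.5617, -0.0701, 0.2192]
eef_rot: [[-0.139, 0.99, -0.0], [0.99, 0.139, -0.0], [-0.0, -0.0, -1.0]]
ft_force: [0.4, -0.6, 0.2]
opening: 0.0059
```

Gripped. Now I'll raise it 3.5 mm to take the weight off the prongs.

```bash
python3 -m creep '{"translation":[[0,0,-1],[0,0,-2],[0,0,-3],[0,0,-3.5],[0,0,-3.5]],"delta_rot":[[0,0,0],[0,0,0],[0,0,0],[0,0,0],[0,0,0]],"fingers":[0,0,0,0,0]}'; python3 -c "
from h import *
st()"
```

```text
time_s: 9.2
tool_pos: [0.5616, -0.0701, 0.2224]
eef_rot: [[-0.139, 0.99, -0.0], [0.99, 0.139, -0.0], [-0.0, -0.0, -1.0]]
ft_force: [-0.5, -0.8, -1.3]
opening: 0.0059
{'time_s': 9.2, 'tool_pos': [0.5616, -0.0701, 0.2224], 'ft_force': [-0.5048, -0.7583, -1.3036], 'opening': 0.0059, 'joints': [-28.673, 8.7323, 36.9254, 96.1421, -5.3416, 76.9289, 17.1132]}
```

```bash
for i in 1; do python3 -m creep '{"translation":[[0,1.5,0],[0,3,0],[0,4.5,0],[0,6,0],[0,6,0]],"delta_rot":[[0,0,0],[0,0,0],[0,0,0],[0,0,0],[0,0,0]],"fingers":[0,0,0,0,0]}' | grep -E "pos|force"; done;  python3 -m creep '{"translation":[[0,1.5,0],[0,3,0],[0,4.5,0],[0,6,0],[0,6,0]],"delta_rot":[[0,0,0],[0,0,0],[0,0,0],[0,0,0],[0,0,0]],"fingers":[0,0,0,0,0]}'| grep -E "pos|force"
```

```text
tool_pos: [0.5675, -0.0693, 0.2223]
ft_force: [0.1, 0.8, -3.2]
tool_pos: [0.5729, -0.0686, 0.2222]
ft_force: [-6.0, -0.3, -1.8]
```

```bash
python3 -m creep '{"translation":[[0,1,0],[0,2,0],[0,3,0],[0,3,0],[0,3,0]],"delta_rot":[[0,0,0],[0,0,0],[0,0,0],[0,0,0],[0,0,0]],"fingers":[0,0,0,0,0]}' | grep -E "pos|force"; python3 -c "
from h import *
st();bot.read_camera('top');st();bot.read_camera('top');st()"
```

```text
tool_pos: [0.5753, -0.0682, 0.2222]
ft_force: [-6.9, 0.6, -0.8]
{'time_s': 10.45, 'tool_pos': [0.5753, -0.0682, 0.2222], 'ft_force': [-6.9439, 0.556, -0.8231], 'opening': 0.0062, 'joints': [-28.1254, 10.8444, 36.9212, 94.1803, -6.6019, 77.3647, 17.7221]}
{'time_s': 10.5, 'tool_pos': [0.5753, -0.0682, 0.2222], 'ft_force': [-6.4262, -0.368, -0.6524], 'opening': 0.0058, 'joints': [-28.1248, 10.8422, 36.9212, 94.1863, -6.6028, 77.3631, 17.7235]}
{'time_s': 10.55, 'tool_pos': [0.5753, -0.0682, 0.2222], 'ft_force': [-6.7104, -0.8268, -1.0112], 'opening': 0.0061, 'joints': [-28.1259, 10.8401, 36.922, 94.1868, -6.6041, 77.3633, 17.7222]}
```

```bash
python3 -m creep '{"translation":[[0,1,0],[0,2,0],[0,3,0],[0,3,0],[0,3,0]],"delta_rot":[[0,0,0],[0,0,0],[0,0,0],[0,0,0],[0,0,0]],"fingers":[0,0,0,0,0]}' | grep -E "pos|force"; python3 -m creep '{"translation":[[0,0.7,0],[0,1.5,0],[0,1.5,0]],"delta_rot":[[0,0,0],[0,0,0],[0,0,0]],"fingers":[0,0,0]}' | grep -E "pos|force"
```

```text
tool_pos: [0.5779, -0.0679, 0.2222]
ft_force: [-7.3, 0.7, -0.6]
tool_pos: [0.5792, -0.0676, 0.2221]
ft_force: [-8.0, 0.1, 0.4]
```

```bash
python3 -m creep '{"translation":[[0,0.7,0],[0,1.5,0],[0,1.5,0]],"delta_rot":[[0,0,0],[0,0,0],[0,0,0]],"fingers":[0,0,0]}' | grep -E "pos|force"; python3 -m creep '{"translation":[[0,0.7,0],[0,1.5,0],[0,1.5,0]],"delta_rot":[[0,0,0],[0,0,0],[0,0,0]],"fingers":[0,0,0]}' | grep -E "pos|force"
```

```text
tool_pos: [0.5805, -0.0675, 0.2221]
ft_force: [-8.2, -1.1, 1.5]
tool_pos: [0.5818, -0.0673, 0.2221]
ft_force: [-8.4, -0.5, 0.6]
```

```bash
python3 -m creep '{"translation":[[0,0.7,0],[0,1.5,0],[0,1.5,0]],"delta_rot":[[0,0,0],[0,0,0],[0,0,0]],"fingers":[0,0,0]}' | grep -E "pos|force"; python3 -m creep '{"translation":[[0,0.5,0],[0,1,0],[0,1,0]],"delta_rot":[[0,0,0],[0,0,0],[0,0,0]],"fingers":[0,0,0]}' | grep -E "pos|force"
```

```text
tool_pos: [0.5824, -0.0672, 0.222]
ft_force: [-11.6, -0.9, 2.3]
tool_pos: [0.5824, -0.0672, 0.2219]
ft_force: [-14.1, 0.2, 2.9]
```

The stop is felt: x stays at 0.5824 while the force climbs. I'll back off to about 11 N and lift.

```bash
python3 -m creep '{"translation":[[0,-1,0],[0,-1,-1],[0,-1,-3],[0,-1,-5],[0,-1,-7],[0,-1,-7]],"delta_rot":[[0,0,0],[0,0,0],[0,0,0],[0,0,0],[0,0,0],[0,0,0]],"fingers":[0,0,0,0,0,0]}' | grep -E "pos|force"
```

```text
tool_pos: [0.5818, -0.0674, 0.2273]
ft_force: [-10.0, -0.8, -5.1]
```

```bash
python3 -m creep '{"translation":[[0,0,-2],[0,0,-4],[0,0,-6],[0,0,-8],[0,0,-8]],"delta_rot":[[0,0,0],[0,0,0],[0,0,0],[0,0,0],[0,0,0]],"fingers":[0,0,0,0,0]}' | grep -E "pos|force"; python3 -c "
from h import *
p,d=bot.read_camera('wrist');cv2.imwrite('pics/w7.png',p[:,:,::-1])"
```

```text
tool_pos: [0.5868, -0.0665, 0.2384]
ft_force: [0.5, 0.2, -2.0]
```

View pics/w7.png

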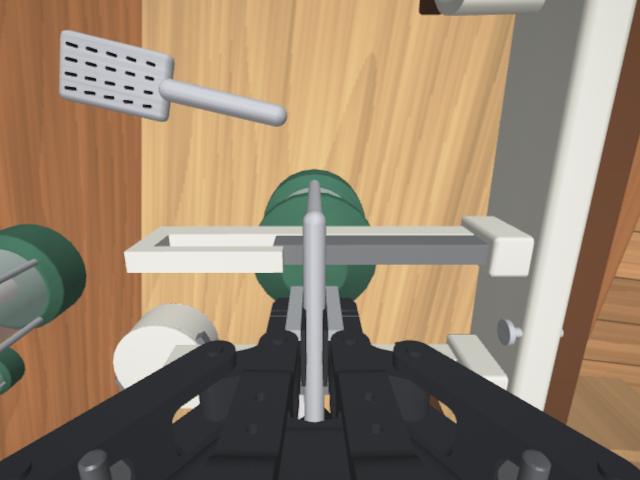

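The bar is above the sprung-back keeper and behind the lips (bar at column 315, lip end at 283), with no side force. I'll lift to about 38 mm and then draw off.

```bash
python3 -m creep '{"translation":[[0,0,-3],[0,0,-6],[0,0,-10],[0,0,-14],[0,0,-18],[0,0,-19],[0,0,-19]],"delta_rot":[[0,0,0],[0,0,0],[0,0,0],[0,0,0],[0,0,0],[0,0,0],[0,0,0]],"fingers":[0,0,0,0,0,0,0]}' | grep -E "pos|force"; python3 -m creep '{"translation":[[0,-3,0],[0,-8,0],[0,-14,0],[0,-20,0],[0,-26,0],[0,-32,0],[0,-32,0]],"delta_rot":[[0,0,0],[0,0,0],[0,0,0],[0,0,0],[0,0,0],[0,0,0],[0,0,0]],"fingers":[0,0,0,0,0,0,0]}' | grep -E "pos|force"
```

```text
tool_pos: [0.5857, -0.0669, 0.2571]
ft_force: [-0.2, -0.9, -2.6]
tool_pos: [0.5524, -0.0717, 0.2568]
ft_force: [-0.6, -0.3, -2.9]
```

```bash
python3 -m creep '{"translation":[[0,-6,0],[0,-14,0],[0,-24,0],[0,-34,0],[0,-44,0],[0,-54,0],[0,-64,0],[0,-74,0],[0,-84,0],[0,-92,0],[0,-98,0],[0,-98,0]],"delta_rot":[[0,0,0],[0,0,0],[0,0,0],[0,0,0],[0,0,0],[0,0,0],[0,0,0],[0,0,0],[0,0,0],[0,0,0],[0,0,0],[0,0,0]],"fingers":[0,0,0,0,0,0,0,0,0,0,0,0]}'
python3 - <<'E'
from h import *
p,d=bot.read_camera("top"); q,_=bot.read_camera("scene"); st()
for c in("scene","top"):
  for n in("lantern_mid","lantern_bar","mat"):
    for r in bot.landmark_of(c,n)[:3]: print(c,n,round(r['score'],2),np.round(r['position'],3))
cv2.imwrite("pics/m8.png",np.hstack([cv2.resize(p,(400,300)),cv2.resize(q,(400,300))])[:,:,::-1])
E
```

```text
time_s: 15.35
tool_pos: [0.4556, -0.0851, 0.2567]
eef_rot: [[-0.138, 0.99, -0.0], [0.99, 0.138, 0.0], [0.0, -0.0, -1.0]]
ft_force: [0.3, 0.4, -1.9]
opening: 0.0056
{'time_s': 15.45, 'tool_pos': [0.4568, -0.0847, 0.2567], 'ft_force': [1.0968, -0.2819, -2.9429], 'opening': 0.0061, 'joints': [-30.5859, -8.0876, 34.6301, 105.7663, 4.6448, 80.8874, 11.0134]}
scene lantern_mid 0.94 [ 0.234 -0.334  0.07 ]
scene lantern_mid 0.81 [ 0.461 -0.082  0.201]
scene lantern_mid 0.77 [ 0.284 -0.197  0.129]
scene lantern_bar 0.96 [ 0.285 -0.195  0.253]
scene lantern_bar 0.94 [ 0.454 -0.089  0.288]
scene mat 0.62 [0.456 0.26  0.02 ]
top lantern_mid 0.74 [ 0.23  -0.336  0.07 ]
top lantern_mid 0.63 [ 0.455 -0.089  0.205]
top lantern_mid 0.59 [ 0.283 -0.193  0.13 ]
top lantern_bar 0.81 [ 0.23  -0.335  0.142]
top lantern_bar 0.74 [ 0.285 -0.198  0.253]
top lantern_bar 0.37 [ 0.455 -0.086  0.208]
top mat 0.83 [0.452 0.254 0.021]
```

View pics/m8.png

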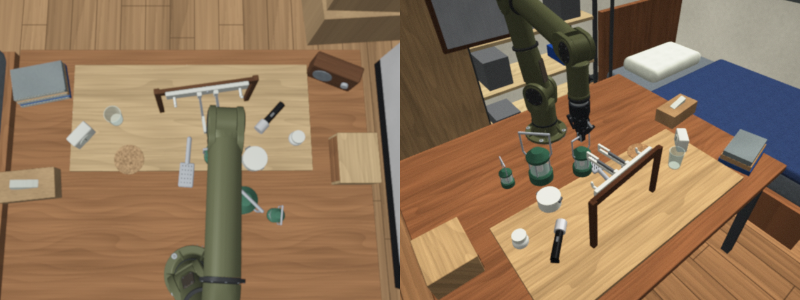

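The lantern is off the hook and held at about (0.457, -0.086). The mat is at (0.456, 0.259). Moving over it.

```bash
python3 -m creep '{"translation":[[10,1,0],[30,4,0],[60,8,0],[95,13,0],[130,18,0],[165,23,0],[200,27,0],[235,32,0],[270,37,0],[305,42,0],[330,45,0],[340,46.5,0]],"delta_rot":[[0,0,0],[0,0,-0.04],[0,0,-0.08],[0,0,-0.12],[0,0,-0.16],[0,0,-0.2],[0,0,-0.24],[0,0,-0.28],[0,0,-0.32],[0,0,-0.36],[0,0,-0.4],[0,0,-0.4]],"fingers":[0,0,0,0,0,0,0,0,0,0,0,0]}' >/dev/null; python3 -m creep '{"translation":[[0,0,0],[0,0,0],[0,0,0],[0,0,0],[0,0,0],[0,0,0]],"delta_rot":[[0,0,0],[0,0,0],[0,0,0],[0,0,0],[0,0,0],[0,0,0]],"fingers":[0,0,0,0,0,0]}'
python3 - <<'E'
from h import *
for c in("top","scene"):
  p,d=bot.read_camera(c); cp=bot.camera_params(c)
  for n in("lantern_mid","lantern_bar","mat"):
    for r in bot.landmark_of(c,n)[:3]: 
      if r['position'][1]>.1: print(c,n,round(r['score'],2),np.round(r['position'],3))
  for r in bot.trace(c,"lantern_mid")[:3]:
    m=r["mask"]&(d>0); v,u=np.nonzero(m); X=(np.linalg.inv(cp["K"])@np.c_[u,v,np.ones(len(u))].T*d[m]).T@cp["pose"][:3,:3].T+cp["pose"][:3,3]
    if np.median(X[:,1])>.1: print('lan',len(X),np.percentile(X,[2,50,98],axis=0).round(3).tolist())
go([.457,.259,.187],30)
E
```

```text
time_s: 17.25
tool_pos: [0.4559, 0.2573, 0.2567]
eef_rot: [[-0.512, 0.859, 0.0], [0.859, 0.512, -0.0], [-0.0, 0.0, -1.0]]
ft_force: [-0.2, 0.4, -1.8]
opening: 0.0059
top lantern_bar 0.67 [0.456 0.254 0.295]
top mat 0.76 [0.457 0.258 0.023]
top mat 0.46 [0.626 0.312 0.022]
lan 533 [[0.427, 0.215, 0.02], [0.462, 0.229, 0.211], [0.511, 0.257, 0.299]]
scene lantern_mid 0.59 [0.46  0.259 0.201]
scene lantern_bar 0.68 [0.455 0.254 0.289]
scene mat 0.68 [0.456 0.261 0.019]
lan 1186 [[0.426, 0.213, 0.108], [0.475, 0.234, 0.177], [0.494, 0.291, 0.295]]
t mm [-0.2  1.6 69.4] rot [-0.     0.     0.016]
```

```bash
python3 -m creep '{"translation":[[0,1,4],[0,1,12],[0,1,20],[0,1,30],[0,1,40],[0,1,50],[0,1,60],[0,1,68],[0,1,73],[0,1,76],[0,1,76],[0,1,76]],"delta_rot":[[0,0,0],[0,0,0],[0,0,0],[0,0,0],[0,0,0],[0,0,0],[0,0,0],[0,0,0],[0,0,0],[0,0,0],[0,0,0],[0,0,0]],"fingers":[0,0,0,0,0,0,0,0,0,0,0,0]}' | grep -E "time|pos|force"; python3 -m creep '{"translation":[[0,0,0.5],[0,0,1],[0,0,1.5],[0,0,2],[0,0,2.5],[0,0,3],[0,0,3.5],[0,0,4],[0,0,4]],"delta_rot":[[0,0,0],[0,0,0],[0,0,0],[0,0,0],[0,0,0],[0,0,0],[0,0,0],[0,0,0],[0,0,0]],"fingers":[0,0,0,0,0,0,0,0,0]}' | grep -E "pos|force"
```

```text
time_s: 18.75
tool_pos: [0.4566, 0.259, 0.1806]
ft_force: [-0.5, 0.2, -1.8]
tool_pos: [0.4564, 0.2588, 0.1762]
ft_force: [0.3, 0.5, -2.5]
```

```bash
python3 -m creep '{"translation":[[0,0,0.4],[0,0,0.8],[0,0,1.2],[0,0,1.6],[0,0,2],[0,0,2]],"delta_rot":[[0,0,0],[0,0,0],[0,0,0],[0,0,0],[0,0,0],[0,0,0]],"fingers":[0,0,0,0,0,0]}' | grep -E "pos|force"; python3 -m creep '{"translation":[[0,0,0.4],[0,0,0.8],[0,0,1],[0,0,1]],"delta_rot":[[0,0,0],[0,0,0],[0,0,0],[0,0,0]],"fingers":[0,0,0,0]}' | grep -E "pos|force"
```

```text
tool_pos: [0.4564, 0.2588, 0.1743]
ft_force: [-0.4, -0.1, -2.9]
tool_pos: [0.4566, 0.2589, 0.1735]
ft_force: [-0.1, -0.7, -0.6]
```

```bash
python3 -m creep '{"translation":[[0,0,0.3],[0,0,0.6],[0,0,0.6],[0,0,0.6]],"delta_rot":[[0,0,0],[0,0,0],[0,0,0],[0,0,0]],"fingers":[0,0,0,0]}' | grep -E "pos|force"
python3 - <<'E'
from h import *
p,d=bot.read_camera("scene"); cv2.imwrite("pics/s9.png",cv2.resize(p[150:330,270:510],(800,600))[:,:,::-1]); st()
E
```

```text
tool_pos: [0.4569, 0.2592, 0.1734]
ft_force: [1.3, 0.4, 2.0]
{'time_s': 20.7167, 'tool_pos': [0.4569, 0.2592, 0.1734], 'ft_force': [0.932, 0.0984, 1.6492], 'opening': 0.0059, 'joints': [-47.386, 4.5418, 15.7294, 104.7967, -1.2911, 70.7697, -0.3974]}
```

View pics/s9.png

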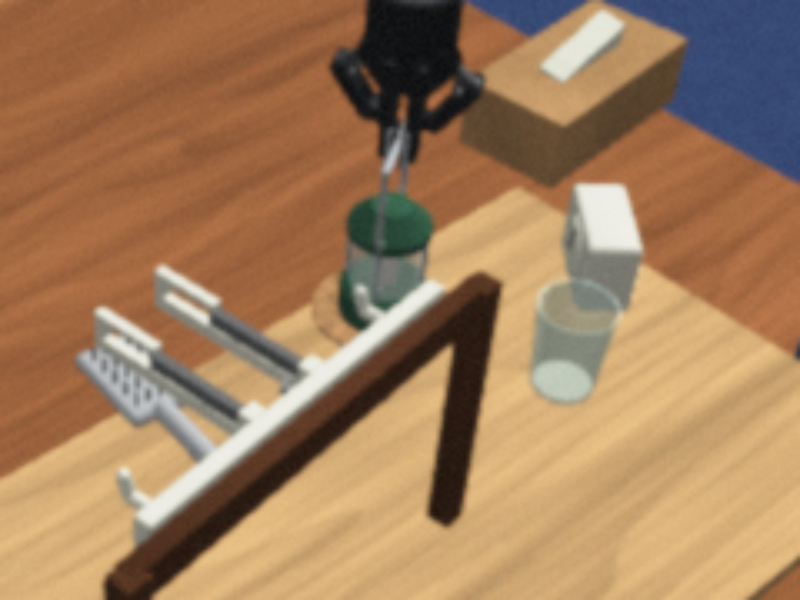

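The lantern stands on the mat and contact is felt. I'll release and withdraw straight up.

```bash
python3 -m creep '{"translation":[[0,0,0],[0,0,0],[0,0,0],[0,0,0],[0,0,0],[0,0,0]],"delta_rot":[[0,0,0],[0,0,0],[0,0,0],[0,0,0],[0,0,0],[0,0,0]],"fingers":[0.1,0.3,0.5,0.6,0.6,0.6]}' | grep -E "pos|force|open"; python3 -m creep '{"translation":[[0,0,-3],[0,0,-8],[0,0,-15],[0,0,-25],[0,0,-35],[0,0,-50],[0,0,-70],[0,0,-95],[0,0,-120],[0,0,-140],[0,0,-140],[0,0,-140]],"delta_rot":[[0,0,0],[0,0,0],[0,0,0],[0,0,0],[0,0,0],[0,0,0],[0,0,0],[0,0,0],[0,0,0],[0,0,0],[0,0,0],[0,0,0]],"fingers":[0.6,0.6,0.6,0.6,0.6,0.6,0.6,0.6,0.6,0.6,0.6,0.6]}'
python3 - <<'E'
from h import *
ims=[]
for c in("top","scene","wrist"):
  p,d=bot.read_camera(c); ims.append(cv2.resize(p,(400,300)))
  for n in("lantern_mid","lantern_bar","mat","hairbrush","tumbler","pillbox","rail"):
    for r in bot.landmark_of(c,n)[:3]: 
      if r['position'][0]>.4: print(c,n,round(r['score'],2),np.round(r['position'],3))
cv2.imwrite("pics/m10.png",np.vstack([np.hstack(ims[:2]),np.hstack([ims[2],ims[2]*0])])[:,:,::-1]); st()
E
```

```text
tool_pos: [0.4563, 0.2588, 0.1727]
ft_force: [-0.1, -0.6, -0.3]
opening: 0.0513
time_s: 22.22
tool_pos: [0.4572, 0.2593, 0.315]
eef_rot: [[-0.513, 0.858, 0.003], [0.858, 0.513, 0.002], [0.0, 0.003, -1.0]]
ft_force: [-0.2, 0.2, -0.7]
opening: 0.0514
top lantern_mid 0.95 [0.458 0.258 0.126]
top lantern_bar 0.57 [0.46  0.254 0.21 ]
top mat 0.75 [0.455 0.258 0.022]
top hairbrush 0.67 [0.44  0.018 0.017]
top tumbler 0.81 [0.625 0.31  0.024]
top pillbox 0.77 [ 0.451 -0.254  0.018]
top rail 0.57 [ 0.666 -0.06   0.252]
scene lantern_mid 0.56 [0.464 0.261 0.118]
scene lantern_bar 0.85 [0.457 0.255 0.208]
scene mat 0.43 [0.455 0.26  0.017]
scene hairbrush 0.96 [0.444 0.019 0.013]
scene tumbler 0.57 [0.629 0.319 0.017]
scene pillbox 0.79 [ 0.454 -0.257  0.022]
scene rail 0.64 [ 0.667 -0.06   0.251]
scene rail 0.53 [0.457 0.258 0.018]
scene rail 0.44 [ 0.544 -0.43   0.021]
wrist lantern_mid 0.97 [0.457 0.261 0.118]
wrist lantern_bar 0.64 [0.458 0.258 0.207]
wrist mat 0.42 [0.458 0.258 0.115]
wrist hairbrush 0.6 [0.444 0.015 0.018]
wrist tumbler 0.97 [0.628 0.314 0.021]
wrist pillbox 0.63 [ 0.457 -0.257  0.019]
{'time_s': 23.4167, 'tool_pos': [0.4564, 0.2589, 0.3128], 'ft_force': [-0.5409, -0.7464, 0.4808], 'opening': 0.0513, 'joints': [-47.8882, 1.0091, 15.7027, 92.4106, -0.2561, 86.6395, -1.2847]}
```

View pics/m10.png

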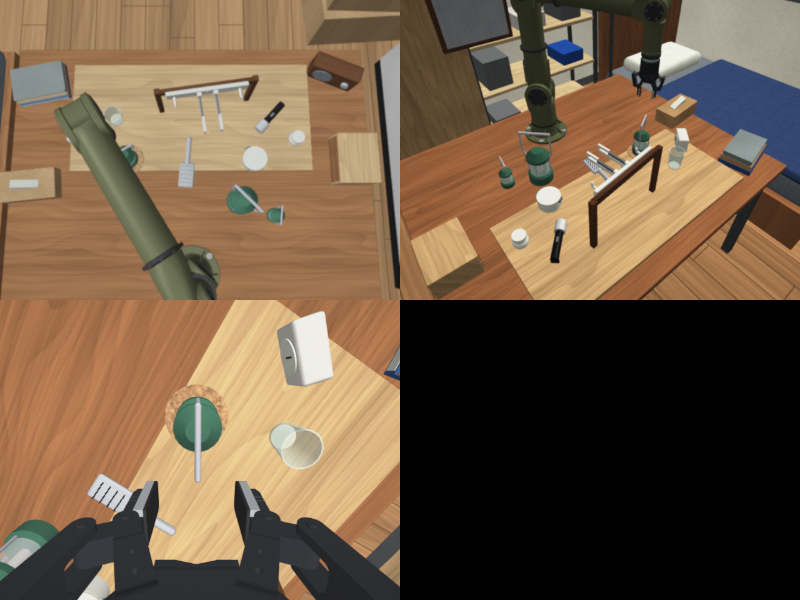

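The lantern stands upright on the mat at about (0.457, 0.258), level with the mat centre. The gripper is clear and the bystanders I re-measured have not moved. Handing in.

```bash
python3 -c "
from station import bot
print(bot.hand_in())"
```

```text
the job is handed in; nothing more can be done
None
```

The lantern is off the hook and standing upright on the cork mat, and I have handed the job in at about 23.4 s on the robot's clock.

- **Lift-off:** I gripped the middle-sized lantern's bar, raised it 3 mm and pressed the keeper back to its stop. I then eased off to about 10 N, lifted about 38 mm and drew it off to -x. The highest reading on the hook was about 14 N, against the 22 N limit.
- **Set-down:** The last force reading at set-down was about 2 N upward. I then released and backed straight up.
- **Last checks:** All three cameras put the lantern's bar at about (0.458, 0.256, 0.208), and the mat centre is at about (0.455, 0.259). The bar is at the height expected for a lantern standing upright on the mat. The foot has about 20 mm of mat around it, and the gripper is well above and touching nothing. The hairbrush, tumbler, pillbox and rail measure where they did at the start. I checked the torch, clock and cream jar only by eye in the pictures.

**What disagreed:**
- **Height:** The reported tool height put the fingertips about 38 mm lower than both cameras showed. My first closing therefore shut on air above the bar, without touching anything. I went by the cameras from then on.
- **Opening:** The opening read 6 mm on the 8 mm bar.
- **Lantern centre:** The networks put the lantern's centre at z = 0.118 to 0.126, where 0.119 was expected.

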